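Hold a spread circlip at the groove of a cutter spindle

TASK

First swing the magnifier on its arm to the left, well clear of the upright cutter spindle. Then take the circlip pliers out of their stand by the handles, squeeze them fully so that the ring on their tips is spread open, and slide the open ring down over the end of the spindle to the groove, just on top of the bush that stops it there. Finish there, still holding: pliers upright and fully squeezed, the ring kept open so that its seat can be checked before it is let snap in; do not force it, and leave the other things on the bench where they lie.

Things in the scene. Friction and masses are not known exactly. Their poses are not given: they have to be found in the camera images.
- spindle_stand: Fixed assembly stand: dark steel base plate 170 (x) x 180 (y) x 12 mm, origin at the centre of its underside. On it, at (-40, -45) mm, an aluminium block 64 mm square, 42 mm high, holds the upright spindle: cutter wheel 60 mm across, brass bush 48 mm across (top at z = 63), groove (z 63 to 67), spindle end. At (55, 60) mm the 14 mm post of the magnifier.
- spindle_groove (a point): On the spindle's axis at mid height of its groove, 65 mm above the bench. The groove is 4 mm wide and 28 mm across; above it the spindle is 32 mm across up to 10 mm over this point, then tapers to 19 mm across at its end, 18 mm over this point. The bush's top face is 2 mm below it.
- magnifier (a joint): Swing of the magnifier arm about its upright post, rad: 0 = lens centred over the spindle; grows as the arm turns clockwise seen from above, the lens moving to the robot's left, off the spindle; stops at -0.25 and 1.75. It stays where it is left; about 1 N at the lens moves it.
- magnifier_lens (a point): Centre of the magnifier's lens, 142 mm from the hinge axis, 172 mm above the bench. The white round frame is 84 mm across and 12 mm thick; beyond it, straight on from the arm, a black handle 10 mm thick sticks out level by 34 mm. The point's x axis points from hinge to lens.
- magnifier_hinge (a point): On the upright hinge axis of the magnifier arm, at arm height, 172 mm above the bench. The hub is 26 mm across and reaches 25 mm above this point; the arm is a bar 12 mm wide and 8 mm thick.
- pliers_stand: Fixed stand of the pliers, origin on the underside: aluminium base plate 100 x 100 x 8 mm, an upright plate 34 mm in +x of the origin, 116 mm high, 74 mm wide, and two level prongs from it towards -x, tops 108 mm high, 25 to 37 mm either side of the middle, under the finger guards of the pliers. A 3 mm lip ends each prong: lift the pliers straight up, tips clear of it all.
- circlip_pliers: Circlip pliers, 0.2 kg, upright in their stand, tips down, a dark steel snap ring on the tips. Origin midway between the tips in the ring's mid plane (17 mm above the bench in the stand); z up to the handles, y from handle to handle; the ring sticks out level to -x. Pivot at (8, 0, 60) mm. Finger guards below the handles, 91 to 96 mm up, stick out 34 mm either side.
- handle_grip (a point): Midway between the handles where they are best gripped, (8, 0, 138) mm from the pliers' origin; fingers close along the pliers' y. The black handles are bars 14 mm wide (x), from 96 to 157 mm above the origin, 60 mm over their outsides at this height when at rest (67 mm at the top end), 35 mm and parallel when fully squeezed.
- ring_center (a point): Centre of the spread ring in its mid plane, (-14.6, 0, 0) mm from the pliers' origin: 22.6 mm to -x of and 138 mm below the grip point. The ring is 3 mm thick, its rim 4.5 mm wide; inside it measures 30 mm free (too small for the spindle) and 36.5 mm fully spread.
- lever_l (a joint): Turn of one lever of the pliers (the other mirrors it), rad: 0 at rest, 0.165 fully squeezed against the stop, ring fully spread. Springs push back: 3 N on each handle starts it, 10 N at the grip point holds it fully squeezed.
- hex_key: Bystander: loose black hexagon key, 28 x 92 x 5 mm, lying on the spindle stand's base plate.
- padlock: Bystander: padlock 59 x 40 x 15 mm, lying near the front edge.
- screwdriver: Bystander: screwdriver, 230 mm long, 30 mm thick, lying behind the pliers stand.

How it is judged (in metres and radians):
On the way, in this order (a step that is already met when the one before it is completed fails the run):
1. the magnifier is swung clear of the spindle (value of joint magnifier above 0.9 rad), for 0.2 s.
2. the pliers are lifted out of their stand, gripped and squeezed, the ring spread (value of joint lever_l above 0.13 rad and height (world z) of circlip_pliers above 0.06 m and contact force between the fingers and circlip_pliers above 3 N and contact force between circlip_pliers and pliers_stand below 0.2 N), for 0.2 s.
3. the open ring is over the end of the spindle (value of joint lever_l above 0.13 rad and horizontal distance between ring_center and spindle_groove below 0.008 m and z of ring_center in the frame of spindle_groove below 0.016 m), for 0.05 s.
At the end, for the whole second after the job is handed in: Still gripped and squeezed (lever over 0.13 rad); spread ring round the spindle, centre within 6 mm of its axis, mid plane within 3 mm of the groove's middle; pliers still, within 0.1 rad of upright, pressing under 20 N; magnifier swung at least 0.9 rad clear (value of joint lever_l above 0.13 rad and value of joint magnifier above 0.9 rad and horizontal distance between ring_center and spindle_groove below 0.006 m and z of ring_center in the frame of spindle_groove between -0.003 and 0.003 m and angle between circlip_pliers's own z axis and vertical below 0.1 rad and contact force between the fingers and circlip_pliers above 3 N and contact force between circlip_pliers and spindle_stand below 20 N and linear speed of circlip_pliers below 0.01 m/s); the arm keeps its last pose, push and grip.
It fails at once if the ring is forced against the spindle with more than 40 N (contact force between circlip_pliers and spindle_stand above 40 N).
It fails at once if the hexagon key is pushed away from its place (distance of hex_key from where it was at the start of the episode above 0.04 m).
It fails at once if the padlock is pushed away from its place (distance of padlock from where it was at the start of the episode above 0.04 m).
It fails at once if the screwdriver is pushed away from its place (distance of screwdriver from where it was at the start of the episode above 0.04 m).
It also fails if it takes over 58 s, if anything falls off the work surface, if the arm or the gripper's body presses on something with over 40 N, if the wrist force passes 120 N, or if a joint passes its speed limit or range.

ROBOT

A 6-joint arm with a two-finger parallel gripper is mounted at the origin on a cart in front of the work surface, level with it; the furniture and walls round the work are solid. World frame = base frame: x ahead of the robot, y to its left, z up, the work surface at z = 0. Lengths are in mm, angles in rad, forces in N, time in s.
With the tool pointing down it reaches from about 300 to 775 mm from the base axis. Payload 14.6 kg.
Tool frame: the origin (TCP) lies between the finger pads; the fingertips stand manip.tip_reach ahead of it and the grasp point (between the pads) lies 5 mm behind it (manip.tip_reach is the distance from the TCP to the fingertips, in mm); z points along the fingers, y is the line along which they close (so a half turn about z gives the same grasp; the last joint's range is limited). The gripper opens to 94 mm and grips with 3 to 60 N. Pads are 16 mm wide; open, the fingers measure 119 mm over their backs; the gripper's body (75 mm by 177 mm) begins 78 mm behind the grasp point.
Start: joints at [-1.214, 0.3, 1.521, -0, 1.321, -0.067], TCP at [226.167, -501.336, 219.446] pointing down, gripper open.
Joint ranges: [-3.03, 3.03], [-0.79, 2.21], [0.23, 2.52], [-1.04, 4.18], [0, 3.07], [-2.55, 2.55]. Speed limits (rad/s): [2.22, 2.22, 2.57, 3.14, 3.14, 3.14].

INTERFACE

Orientations are given as [roll, pitch, yaw] about the fixed x, y, z axes, in that order (R = Rz(yaw) Ry(pitch) Rx(roll)).
In Python, from cell import manip gives the robot as it stands. The module is installed in compiled form; this text tells all that it offers.
- The arm moves only by the shell command python3 -m creep 'ROWS' [FORCE]. ROWS is JSON, a list of rows, each a list of 3 entries, a list of its own where there are three numbers: the opening, from -1 (shut) to 1 (fully open), then the shift along the tool's x, y, z in cm, then the turn about the tool's z in units of 5 degrees (1.0 is 5 degrees). In form: [[grip, [tx, ty, tz], roll], ...]. A call has 1 to 12 rows; each row is the pose to reach, as a shift and turn from the pose commanded when the call began, along the tool's axes at that moment; what a row does not reach only later rows make up. A row lasts 1/10 s, in which the tool goes at most 50 mm and 8.59 degrees, less where a joint would pass 70% of its speed; a pose out of reach is approached as far as the arm can. A call with a gripper value outside its range is refused whole. The fingers move at their own pace and stop on an object; FORCE is the grip in N (left out, the last holds). Time passes only in rows, so rows that repeat a pose let the fingers close. It gives the time, the measured TCP pose, the force, the opening and the grip force at its end, in the units of the state.
- manip.read_state(): the state, without advancing time (a new reading comes with each control period).
- manip.camera(name): name is "side" or "top"; returns the picture (480x640x3 uint8, red, green, blue); there is no depth.
- manip.camera_params(name): a dict with "fovy" (degrees; the focal length in pixels is half the picture's height over the tangent of half this angle, whatever the lens; pixels are square), "cx", "cy" (the principal point, pixels), "origin" and "attitude" of the camera in the world. Camera axes: x right, y down, z forward; pixel columns grow to the right and rows downward; lengths in mm; the calibration is good to about 2 mm. A picture is of the moment at which its call begins. camera_params takes no time and is no camera call.
- manip.sign_off(): hands the job in; it is judged then, once.
The state is a dict: "clock": time; "joints": joint angles; "qd": joint speeds; "effort": joint torques, N m; "eef_pos": TCP position; "eef_rot": TCP orientation; "wrist_force": force on the tool from outside, world axes, zero at the start; "moment": the same for the moment, N m; "finger_gap": finger opening in mm; "finger_force": force on a finger pad.
Only numpy, scipy, OpenCV 4.12 (cv2) and the standard library are available. Lean on these libraries where they do the work, as an engineer would, in place of code of your own. Each camera call takes 0.05 s, during which the arm holds its last target. There are 200 camera calls.

## Working session

There is one attempt and no reset: what is moved stays moved. The work goes in short steps, Python scripts to look and compute and a shell command to move; the robot and the scene stay as the last step left them, time stands still between calls to the robot, and variables do not carry over. Pictures are saved under pics/ and viewed, at most 10 in all, crops included, and the job is handed in when it is done.

```bash
mkdir -p pics; python3 - <<'E'
from cell import manip
import cv2
s=manip.read_state();print(s, manip.tip_reach)
for n in("side","top"):
    print(n,manip.camera_params(n)); cv2.imwrite(f"pics/{n}0.png",manip.camera(n)[...,::-1])
E
```

```text
{'clock': 0.0, 'joints': array([-1.21360474e+00,  3.00461931e-01,  1.52156741e+00,  1.76830089e-05,
        1.32068400e+00, -6.66208598e-02]), 'qd': array([ 1.21755899e-03,  5.74500750e-04, -6.72986820e-05,  3.34610870e-04,
        4.38463809e-04,  1.47288754e-04]), 'effort': array([ 2.29265161e-04, -5.31799507e+01, -3.52732408e+01,  7.08829612e-02,
        2.43914605e-02, -1.20249942e-04]), 'eef_pos': array([ 226.08905454, -501.12183099,  218.89713025]), 'eef_rot': array([-3.14047559e+00, -9.16958944e-05,  4.23808009e-01]), 'wrist_force': array([-0.54254065, -0.04885769,  0.02587079]), 'moment': array([-0.00944611,  0.00671743,  0.01647938]), 'finger_force': 0.0, 'finger_gap': 93.77991156792446} 14.0
side {'fovy': 42.36310055636009, 'cx': 323.1349840374675, 'cy': 237.74500399082388, 'origin': array([448.1048044 , 818.28005907, 757.52011903]), 'attitude': array([-2.3119619 ,  0.00680212, -3.030778  ])}
top {'fovy': 56.08129015798143, 'cx': 313.26256869176746, 'cy': 239.2428748163385, 'origin': array([422.09214666, 126.00796188, 955.94039461]), 'attitude': array([-3.04439373,  0.0095078 , -1.57171105])}
```

View pics/side0.png

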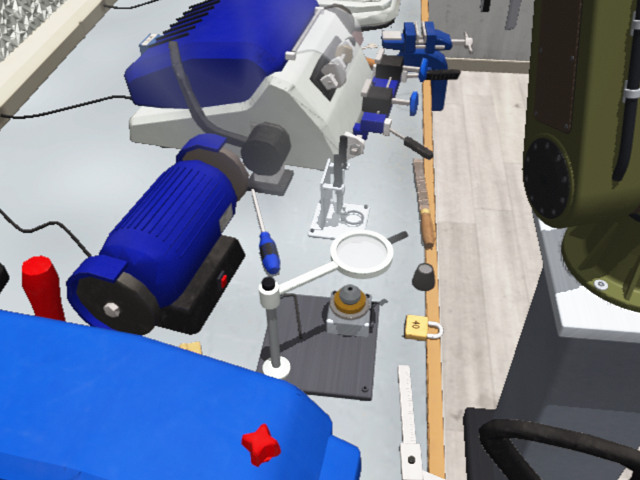

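View pics/top0.png

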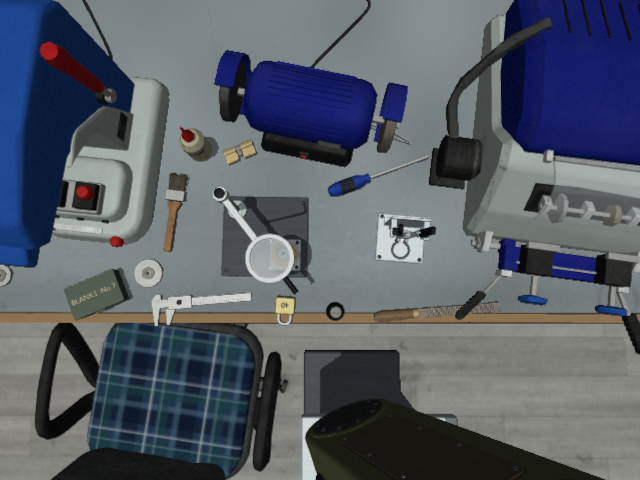

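The side view shows the magnifier hub (268,287), lens (362,253), spindle (350,293) and pliers (345,150). The top view shows the hub (220,194), lens (270,258) and pliers stand (400,238), with the ring at about (400,250). Next I'll enlarge both.

```bash
cat > h.py <<'E'
import numpy as np, cv2
from cell import manip
from scipy.spatial.transform import Rotation as R
from scipy.optimize import least_squares
def cam(n):
    p=manip.camera_params(n); f=240/np.tan(np.radians(p["fovy"])/2)
    return f,p["cx"],p["cy"],np.array(p["origin"]),R.from_euler("xyz",p["attitude"]).as_matrix()
C={n:cam(n) for n in("side","top")}
def proj(n,X):
    f,cx,cy,o,M=C[n]; c=(np.atleast_2d(X)-o)@M
    return np.c_[cx+f*c[:,0]/c[:,2],cy+f*c[:,1]/c[:,2]]
def ray(n,uv):
    f,cx,cy,o,M=C[n]; return o,M@np.array([(uv[0]-cx)/f,(uv[1]-cy)/f,1])
def atz(n,uv,z):
    o,d=ray(n,uv); return o+d*(z-o[2])/d[2]
def tri(s,t):
    r=least_squares(lambda X:np.r_[(proj("side",X)-s).ravel(),(proj("top",X)-t).ravel()],[430,0,80])
    return r.x, np.abs(r.fun).max()
def crop(n,name,u0,v0,w,h,k):
    im=manip.camera(n)[v0:v0+h,u0:u0+w,::-1]
    cv2.imwrite(f"pics/{name}.png",cv2.resize(im,None,fx=k,fy=k,interpolation=cv2.INTER_CUBIC))
E
python3 - <<'E'
from h import *
crop("side","s1",250,110,160,300,2) if 0 else None
a=manip.camera("side")[...,::-1]; b=manip.camera("top")[...,::-1]
z=lambda i,u,v,w,h,k:cv2.resize(i[v:v+h,u:u+w],(w*k,h*k),interpolation=cv2.INTER_CUBIC)
cv2.imwrite("pics/s1.png",np.hstack([z(a,300,120,80,120,5),z(a,255,270,80,120,5)]))
cv2.imwrite("pics/t1.png",np.vstack([z(b,360,200,100,75,8)]))
cv2.imwrite("pics/t2.png",z(b,205,180,125,110,5))
for h in(0,42):print(atz("top",(400,238),h))
print(tri((268,286),(220,194)),tri((362,253),(270,258)))
E
```

```text
[517.63245787 -49.60071241   0.        ]
[513.43481846 -41.88520592  42.        ]
(array([578.83573753, 295.26659004, 186.27818621]), np.float64(1.3858250087616568)) (array([466.36252547, 208.73759275, 172.66916145]), np.float64(0.32197718903211126))
```

View pics/s1.png

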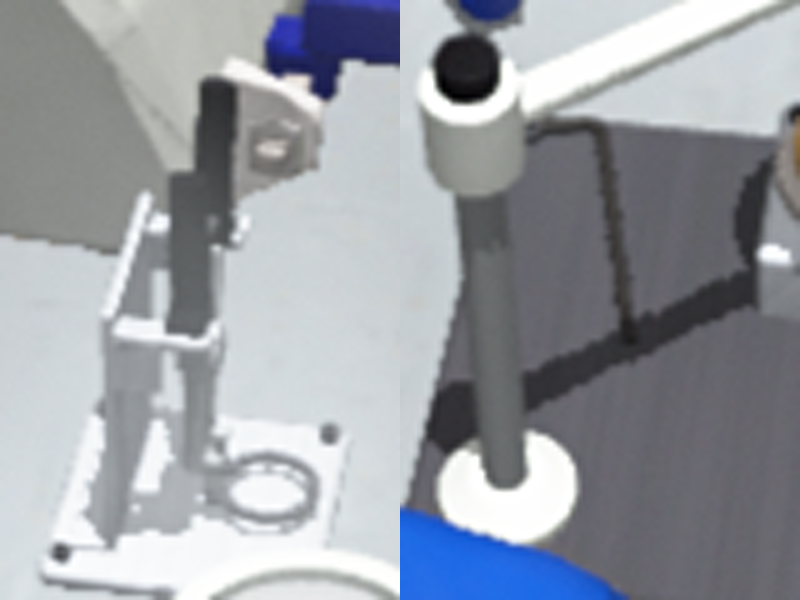

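View pics/t1.png

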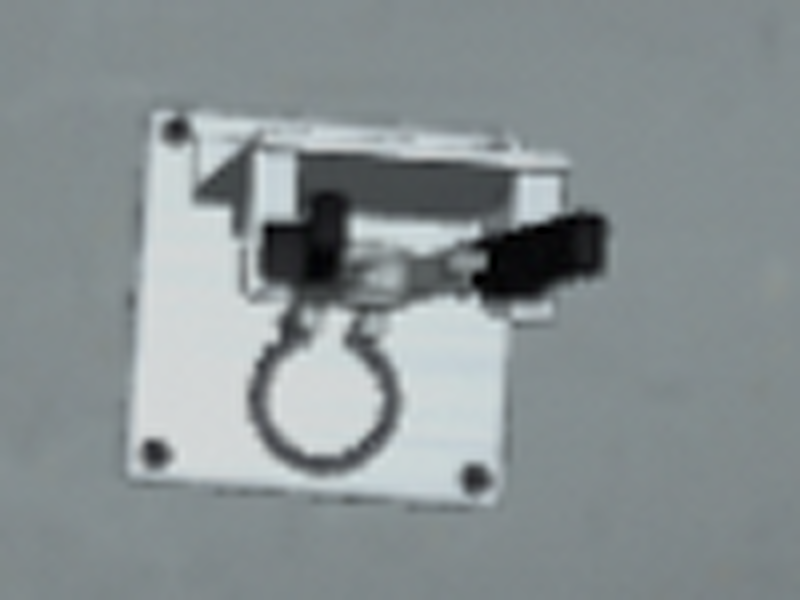

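View pics/t2.png

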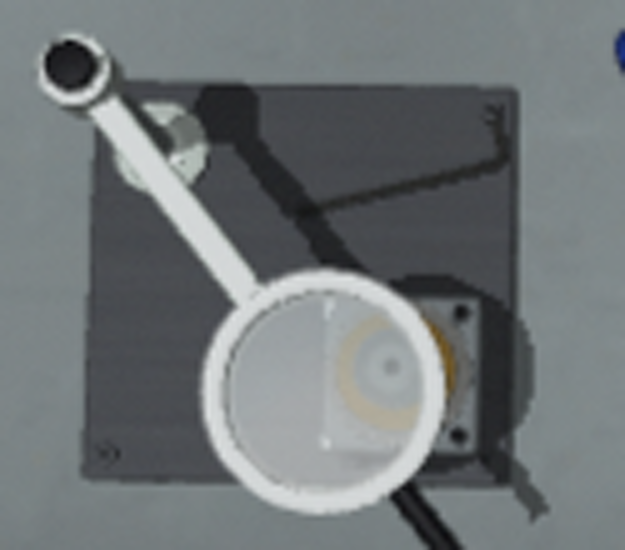

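The crops show the stand plate corners in the top view, the ring at crop (326,398) and the spindle end at crop (391,367). I'll fit poses to both.

```bash
cat > fit.py <<'E'
from h import *
def px(o,k,p): return (np.array(p,float)+.5)/k-.5+o
def fit(obs,x0):
    # obs: (cam, local xyz, uv)
    def res(q):
        M=R.from_euler("z",q[2]).as_matrix()
        return np.concatenate([(proj(c,M@np.array(l)+[q[0],q[1],0])-uv).ravel() for c,l,uv in obs])
    r=least_squares(res,x0); return r.x,np.round(r.fun.reshape(-1,2),1)
E
python3 - <<'E'
from fit import *
T=lambda p:px((205,180),5,p)
sp=[("top",(85,90,12),T((100,80))),("top",(85,-90,12),T((517,90))),("top",(-85,-90,12),T((507,487))),("top",(-85,90,12),T((82,478)))]
print("spstand top",fit(sp,[450,180,0]))
q,_=fit(sp,[450,180,0])
# predicted key points with this pose in both views
M=R.from_euler("z",q[2]).as_matrix()
w=lambda l:M@np.array(l)+[q[0],q[1],0]
for n,l in dict(tip=(-40,-45,83),hingetop=(55,60,197),c_br=(-85,-90,12),c_bl=(-85,90,12),c_tr=(85,-90,12)).items(): print(n,w(l),proj("side",w(l)),proj("top",w(l)))
P=lambda p:px((360,200),8,p)
S=lambda p:px((300,120),5,p)
ps=[("top",(50,50,8),P((150,110))),("top",(-50,50,8),P((130,480))),("top",(-50,-50,8),P((497,500)))]
print("plstand top",fit(ps,[510,-40,0]))
ss=[("side",(-50,50,8),S((350,570) if 0 else (352,430)))] 
q,_=fit(ps,[510,-40,0])
M=R.from_euler("z",q[2]).as_matrix()
for n,l in dict(ml=(-50,50,8),mr=(-50,-50,8),far=(50,50,8),postTop=(34,37,116),postTop2=(34,-37,116)).items(): X=M@np.array(l)+[q[0],q[1],0]; print(n,X,proj("side",X),proj("top",X))
ring=tri(S((268,487)),P((326,398)));print("ring",ring)
# handle tops
print("hubtop",tri(px((255,270),5,(467,60)) if 0 else px((255,270),5,(67,65)),T((70,65))))
E
```

```text
spstand top (array([ 5.21221368e+02,  2.36948302e+02, -2.50346054e-02]), array([[-0.6, -0.3],
       [ 0.5, -0.4],
       [ 0.5,  0.5],
       [-0.5,  0.2]]))
tip [480.1074626  192.96368188  83.        ] [[351.47919321 288.71138642]] [[283.03175266 253.19437376]]
hingetop [577.70605341 295.55274111 197.        ] [[269.27459413 280.55633057]] [[218.43738857 192.01248781]]
c_br [433.99512375 149.10422218  12.        ] [[381.23589765 301.1128638 ]] [[306.49432102 277.46164705]]
c_bl [438.50088204 329.04781929  12.        ] [[372.57002704 397.49568829]] [[220.52168277 275.3901753 ]]
c_tr [603.94185436 144.8487838   12.        ] [[276.94475986 290.98644243]] [[308.54050429 197.18184971]]
plstand top (array([ 5.17853969e+02, -4.84966868e+01, -6.77393885e-02]), array([[-0.6, -0.7],
       [-0.6,  0. ],
       [ 1.2,  0.7]]))
ml [471.35302074   4.77302118   8.        ] [[363.50055843 240.52442513]] [[375.2086746  259.57758866]]
mr [464.58426121 -94.9976353    8.        ] [[370.36187247 205.33095754]] [[422.86332783 262.73535272]]
far [571.12367722  -1.99573835   8.        ] [[308.47549842 234.11916601]] [[377.73076882 212.59684607]]
postTop [554.28043345 -13.88292217 116.        ] [[317.75767314 182.9779141 ]] [[391.82278444 212.49163484]]
postTop2 [549.2715514  -87.71320797 116.        ] [[325.38103038 158.05634591]] [[431.24393588 215.03673067]]
ring (array([493.13707259, -46.62784821,  17.36767759]), np.float64(0.449780950243337))
hubtop (array([578.75215401, 296.08727691, 193.53346906]), np.float64(0.7798214690187706))
```

```bash
python3 - <<'E'
from fit import *
P=lambda p:px((360,200),8,p)
S=lambda p:px((300,120),5,p)
for s in((188,176),(219,82)): print(atz("side",S(s),174))
yaw=-.068
M=R.from_euler("z",yaw).as_matrix()
b=manip.camera("top")[...,::-1]; a=manip.camera("side")[...,::-1]
g=np.array([515.5,-48.2,0])
def z(i,u,v,w,h,k): return cv2.resize(i[v:v+h,u:u+w],(w*k,h*k),interpolation=cv2.INTER_CUBIC)
bt=z(b,360,200,75,75,8); st=z(a,300,120,75,75,8)
def box(x,y,zz):
    return [M@np.array([x0,y0,z0])+g for z0 in zz for x0 in x for y0 in y]
for sg in(1,-1):
    L=[]
    for zz,yo in((113,24),(174,33.5)):
        c=[M@np.array([dx,sg*(yo-dy),zz])+g for dx,dy in((-7,0),(7,0),(7,8),(-7,8))]
        L.append(np.array(c))
    for n,im,o in(("top",bt,(360,200)),("side",st,(300,120))):
        for c,col in zip(L,((0,255,255),(0,0,255))):
            uv=((proj(n,c)-o+.5)*8-.5).astype(int); cv2.polylines(im,[uv],True,col,1)
cv2.imwrite("pics/ov.png",cv2.resize(np.hstack([bt,st]),(800,400)))
E
```

```text
[521.89771572 -16.87052598 174.        ]
[516.62150742 -73.14232694 174.        ]
```

View pics/ov.png

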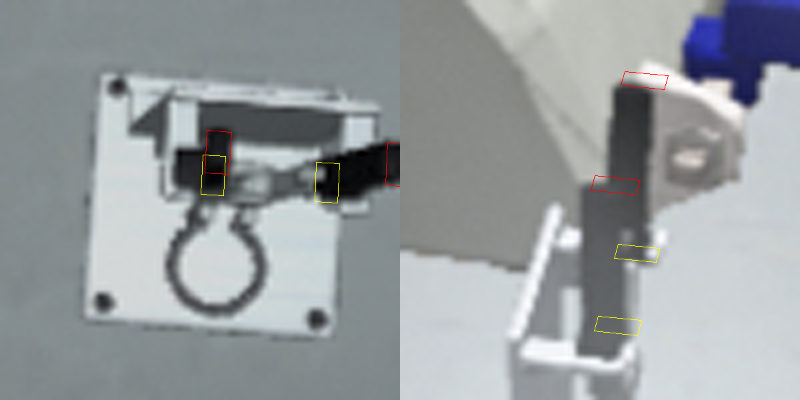

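The handles sit about 3 mm further in +x than my model, so the grip is near (518, -48). The magnifier starts at about 0.15 rad. Next I'll work out the moves.

```bash
cat > plan.py <<'E'
import sys,numpy as np
from cell import manip
def plan(*ts):
    s=manip.read_state(); p=s["eef_pos"]; M=__import__("scipy.spatial.transform",fromlist=["Rotation"]).Rotation.from_euler("xyz",s["eef_rot"])
    y0=s["eef_rot"][2]
    print("t",round(s["clock"],2),p.round(1),s["eef_rot"].round(4),"F",s["wrist_force"].round(1),"gap",round(s["finger_gap"],1),round(s["finger_force"],1))
    for x,y,z,yaw in ts:
        print((M.inv().apply(np.array([x,y,z])-p)/10).round(2), round(-np.degrees(yaw-y0)/5,2))
if __name__=="__main__": plan(*eval(sys.argv[1]))
E
python3 plan.py '[(460,138,170,1.4),(460,138,219,1.4)]'
```

```text
t 0.3 [ 226.1 -501.3  219.3] [-3.1413 -0.      0.4238] F [ 0.1 -0.4  0.1] gap 93.8 0.0
[ 47.61 -48.65   4.94] -11.19
[ 4.761e+01 -4.866e+01  4.000e-02] -11.19
```

```bash
python3 -m creep '[[-1,[47.6,-48.6,0],-11.2],[-1,[47.6,-48.6,0],-11.2],[-1,[47.6,-48.6,0],-11.2],[-1,[47.6,-48.6,0],-11.2],[-1,[47.6,-48.6,0],-11.2],[-1,[47.6,-48.6,0],-11.2],[-1,[47.6,-48.6,0],-11.2],[-1,[47.6,-48.6,0],-11.2],[-1,[47.6,-48.6,0],-11.2],[-1,[47.6,-48.6,0],-11.2],[-1,[47.6,-48.6,0],-11.2],[-1,[47.6,-48.6,0],-11.2]]'
python3 plan.py '[(460,138,170,1.4)]'
```

```text
clock: 1.5
eef_pos: [432.8, 64.3, 219.7]
eef_rot: [3.141, -0.0, 1.401]
wrist_force: [0.5, -1.6, 0.5]
finger_gap: 1.8
finger_force: 0.0
t 1.5 [432.8  64.3 219.7] [ 3.1408e+00 -1.0000e-04  1.4014e+00] F [ 0.5 -1.6  0.5] gap 1.8 0.0
[7.72 1.43 4.97] 0.02
```

```bash
python3 -m creep '[[-1,[7.7,1.4,2.5],0],[-1,[7.7,1.4,5],0],[-1,[7.7,1.4,5],0],[-1,[7.7,1.4,5],0]]'
python3 - <<'E'
import numpy as np
from plan import plan
H=np.array([577.7,295.5]);r=196
plan(*[(*(H+r*np.array([np.cos(np.radians(b)),np.sin(np.radians(b))])),170,1.4) for b in range(-130,-198,-6)])
E
```

```text
clock: 1.9
eef_pos: [459.1, 135.7, 169.1]
eef_rot: [-3.14, 0.001, 1.402]
wrist_force: [-0.9, -0.4, 0.1]
finger_gap: 0.4
finger_force: 0.0
t 1.9 [459.1 135.7 169.1] [-3.1402e+00  7.0000e-04  1.4024e+00] F [-0.9 -0.4  0.1] gap 0.4 0.0
[ 0.83 -0.89 -0.09] 0.03
[ 1.96 -2.6  -0.09] 0.03
[ 3.26 -4.19 -0.09] 0.03
[ 4.72 -5.63 -0.09] 0.03
[ 6.32 -6.91 -0.09] 0.03
[ 8.05 -8.02 -0.09] 0.03
[ 9.88 -8.94 -0.08] 0.03
[11.8  -9.66 -0.09] 0.03
[ 13.78 -10.18  -0.09] 0.03
[ 15.81 -10.49  -0.09] 0.03
[ 17.86 -10.58  -0.09] 0.03
[ 19.91 -10.46  -0.09] 0.03
```

```bash
python3 -m creep '[[-1,[0.8,-0.9,0],0],[-1,[2,-2.6,0],0],[-1,[3.3,-4.2,0],0],[-1,[4.7,-5.6,0],0],[-1,[6.3,-6.9,0],0],[-1,[8,-8,0],0],[-1,[9.9,-8.9,0],0],[-1,[11.8,-9.7,0],0],[-1,[13.8,-10.2,0],0],[-1,[15.8,-10.5,0],0],[-1,[17.5,-10.6,0],0],[-1,[18.6,-10.6,0],0]]'
python3 - <<'E'
from h import *
crop("top","t3",130,150,200,150,4)
E
```

```text
clock: 3.1
eef_pos: [386.4, 337.3, 170.8]
eef_rot: [3.14, -0.001, 1.401]
wrist_force: [0.8, -1.3, 0.5]
finger_gap: 0.5
finger_force: 0.4
```

View pics/t3.png

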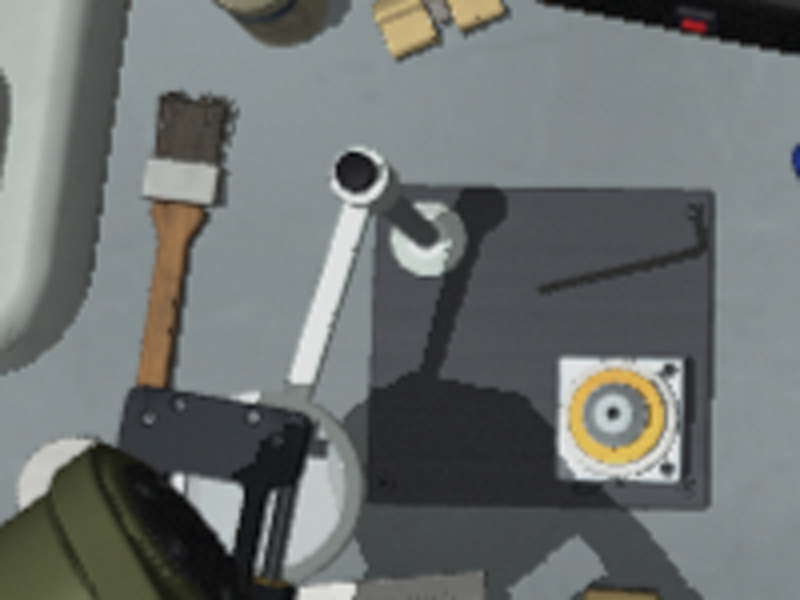

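The arm has swung to a bearing of about -195°, so the magnifier is at about 1.08 rad, and the spindle tip is now seen clear at top px (282.6,252.9). On to the pliers.

```bash
python3 plan.py '[(386,270,172,1.4),(420,200,225,1.1),(517.5,-48.3,225,-0.067)]'
```

```text
t 3.15 [386.6 338.2 170.6] [ 3.1402e+00 -1.7000e-03  1.4009e+00] F [-1.   0.2  0.1] gap 0.2 0.0
[-6.73  1.09 -0.15] 0.01
[-13.04   5.63  -5.45] 3.45
[-35.87  19.44  -5.47] 16.82
```

```bash
python3 -m creep '[[-1,[-4,0.6,0],0],[-1,[-7,1.1,-2],0],[-1,[-10,3,-5.5],1.5],[1,[-35.9,19.4,-5.5],16.8],[1,[-35.9,19.4,-5.5],16.8],[1,[-35.9,19.4,-5.5],16.8],[1,[-35.9,19.4,-5.5],16.8],[1,[-35.9,19.4,-5.5],16.8],[1,[-35.9,19.4,-5.5],16.8],[1,[-35.9,19.4,-5.5],16.8],[1,[-35.9,19.4,-5.5],16.8],[1,[-35.9,19.4,-5.5],16.8]]'
python3 plan.py '[(517.5,-48.3,225,-0.067)]'
```

```text
clock: 4.35
eef_pos: [516.5, -51.0, 225.0]
eef_rot: [3.142, -0.001, -0.073]
wrist_force: [-0.2, 0.3, 0.9]
finger_gap: 69.1
finger_force: 0.0
t 4.35 [516.5 -51.  225. ] [ 3.1416e+00 -6.0000e-04 -7.3100e-02] F [-0.2  0.3  0.9] gap 69.1 0.0
[ 0.08 -0.28 -0.  ] -0.07
```

```bash
python3 -m creep '[[1,[0,0,0],0],[1,[0,0,0],0],[1,[0,0,0],0]]'
python3 plan.py '[(517.5,-48.3,225,-0.067),(517.5,-48.3,150,-0.067)]'
```

```text
clock: 4.65
eef_pos: [516.8, -49.9, 224.7]
eef_rot: [3.142, -0.0, -0.062]
wrist_force: [0.3, -0.2, 0.5]
finger_gap: 92.2
finger_force: 0.0
t 4.65 [516.8 -49.9 224.7] [ 3.1416e+00 -4.0000e-04 -6.1900e-02] F [ 0.3 -0.2  0.5] gap 92.2 0.0
[ 0.06 -0.16 -0.03] 0.06
[ 0.06 -0.16  7.47] 0.06
```

```bash
python3 -m creep '[[1,[0.1,-0.2,0.5],0],[1,[0.1,-0.2,2],0],[1,[0.1,-0.2,4],0],[1,[0.1,-0.2,5.5],0],[1,[0.1,-0.2,7],0],[1,[0.1,-0.2,7.5],0],[1,[0.1,-0.2,7.5],0],[1,[0.1,-0.2,7.5],0]]'
```

```text
clock: 5.45
eef_pos: [518.3, -47.8, 150.0]
eef_rot: [3.142, -0.001, -0.064]
wrist_force: [-0.0, -0.1, 0.4]
finger_gap: 93.9
finger_force: 0.0
```

```bash
python3 -m creep '[[0,[0,0,0],0],[-0.2,[0,0,0],0],[-0.4,[0,0,0],0],[-0.6,[0,0,0],0],[-1,[0,0,0],0],[-1,[0,0,0],0],[-1,[0,0,0],0],[-1,[0,0,0],0]]' 30
```

```text
clock: 6.25
eef_pos: [517.9, -47.8, 149.2]
eef_rot: [-3.142, 0.001, -0.065]
wrist_force: [-0.4, 0.2, -2.5]
finger_gap: 33.5
finger_force: 28.1
```

```bash
python3 -m creep '[[-1,[0,0,-0.3],0],[-1,[0,0,-1],0],[-1,[0,0,-2],0],[-1,[0,0,-3.5],0],[-1,[0,0,-5],0],[-1,[0,0,-7],0],[-1,[0,0,-9],0],[-1,[0,0,-11],0],[-1,[0,0,-12.5],0],[-1,[0,0,-12.5],0],[-1,[0,0,-12.5],0]]'
python3 - <<'E'
from h import *
a=manip.camera("side")[...,::-1]; b=manip.camera("top")[...,::-1]
z=lambda i,u,v,w,h,k:cv2.resize(i[v:v+h,u:u+w],(w*k,h*k),interpolation=cv2.INTER_CUBIC)
cv2.imwrite("pics/g1.png",np.hstack([z(a,290,80,100,150,4),z(b,360,170,100,150,4)]))
s=manip.read_state();print(s["eef_pos"],s["eef_rot"])
p=s["eef_pos"]; ring=p+R.from_euler("z",-.066).apply([-22.6,0,-133]);print(ring,proj("side",ring),proj("top",ring))
E
```

```text
clock: 7.35
eef_pos: [517.9, -47.8, 274.3]
eef_rot: [3.142, -0.0, -0.065]
wrist_force: [0.5, -0.5, -3.1]
finger_gap: 33.4
finger_force: 30.0
[517.73113011 -47.83541691 273.61081489] [-3.14147673e+00  1.37296671e-03 -6.48746692e-02]
[495.18033504 -46.34489957 140.61081489] [[354.29313568 162.02780479]] [[412.56460338 242.58647942]]
```

View pics/g1.png

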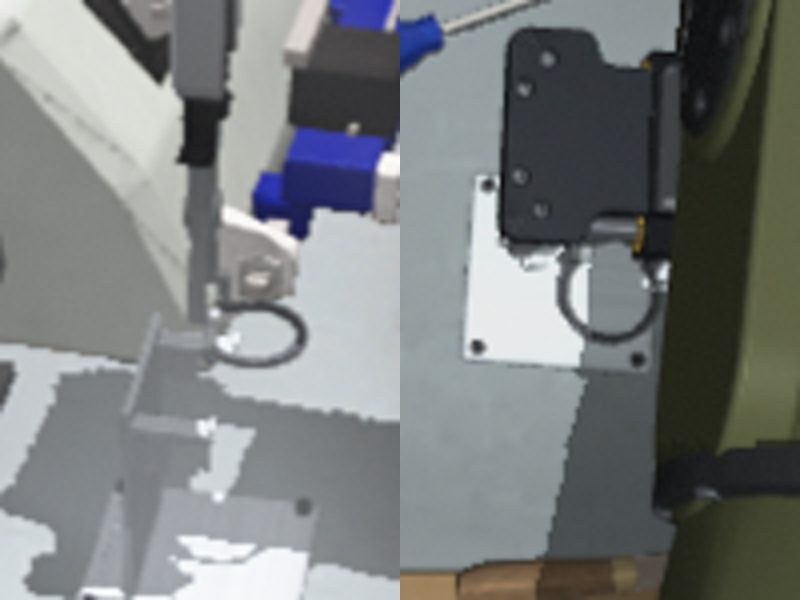

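The open ring is centred at about side px (354.6,163.6) and top px (411.6,242.4). That's within 2 mm of the nominal geometry, so I'll carry it over above the spindle.

```bash
python3 - <<'E'
from h import *
from plan import plan
r,e=tri((354.6,163.6),(411.6,242.4));print(r,e)
p=manip.read_state()["eef_pos"]; t=p+[480.1-r[0],193-r[1],0]; plan((*t,p[2],-.065)[:2]+(p[2],-.065))
E
```

```text
[495.06862339 -45.05521859 138.37097104] 0.35940160584166847
t 7.45 [517.7 -47.8 273.6] [-3.1415e+00  1.4000e-03 -6.4900e-02] F [ 0.4 -0.4 -1.1] gap 33.6 30.0
[-3.040e+00 -2.366e+01  1.000e-02] 0.0
```

```bash
python3 -m creep '[[-1,[-0.1,-1,0],0],[-1,[-0.5,-4,0],0],[-1,[-0.9,-7,0],0],[-1,[-1.3,-10,0],0],[-1,[-1.7,-13,0],0],[-1,[-2,-16,0],0],[-1,[-2.4,-19,0],0],[-1,[-2.8,-21.5,1],0],[-1,[-3,-23,2],0],[-1,[-3,-23.7,3],0],[-1,[-3,-23.7,3.5],0],[-1,[-3,-23.7,3.5],0]]'
python3 -m creep '[[-1,[0,0,0],0],[-1,[0,0,0],0]]'
python3 - <<'E'
from h import *
a=manip.camera("side")[...,::-1]; b=manip.camera("top")[...,::-1]
z=lambda i,u,v,w,h,k:cv2.resize(i[v:v+h,u:u+w],(w*k,h*k),interpolation=cv2.INTER_CUBIC)
cv2.imwrite("pics/g2.png",np.hstack([z(a,315,250,66,100,6),z(b,250,205,66,100,6)]))
s=manip.read_state();p=s["eef_pos"]; ring=p+R.from_euler("z",-.066).apply([-22.6,0,-133]);print(p,s["eef_rot"],s["joints"],ring,proj("side",ring),proj("top",ring))
sp=[480.1,193,83];print(proj("side",sp),proj("top",sp))
E
```

```text
clock: 8.65
eef_pos: [503.3, 189.9, 238.5]
eef_rot: [3.141, 0.002, -0.065]
wrist_force: [-0.9, -0.5, -2.0]
finger_gap: 33.6
finger_force: 30.0
clock: 8.85
eef_pos: [503.8, 189.9, 240.0]
eef_rot: [-3.141, -0.001, -0.066]
wrist_force: [0.1, -0.3, -1.9]
finger_gap: 33.8
finger_force: 30.0
[503.69964419 190.16604933 239.89545014] [-3.14136577e+00 -7.09630168e-04 -6.55455269e-02] [ 2.92980435e-01  2.58161504e-01  1.52618988e+00 -3.74000929e-05
  1.35649715e+00  1.92933015e+00] [481.14884912 191.65656667 106.89545014] [[351.22999924 276.79735429]] [[282.7614863 251.8054587]]
[[351.48233474 288.72974016]] [[283.01304168 253.1982389 ]]
```

View pics/g2.png

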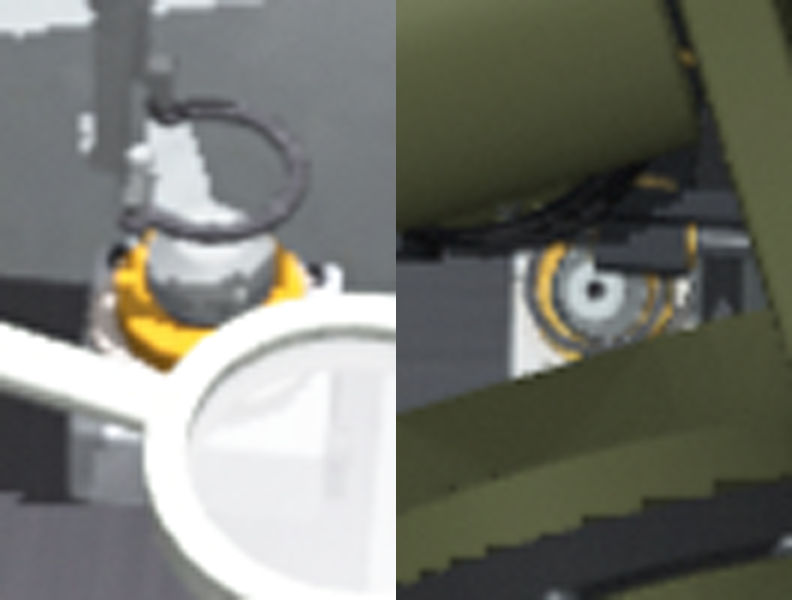

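The ring hangs above the spindle. In the side view it looks centred in columns, at about 214 against the spindle's 212. The top view is partly hidden, with the ring spanning about 527–672 and the spindle hole at 596. I'll sharpen this with a rendered-annulus fit.

```bash
python3 - <<'E'
from h import *
a=manip.camera("side"); b=manip.camera("top")
np.save("a2.npy",a);np.save("b2.npy",b)
for v in range(249,258): print(v,"top",b[v,266:302].mean(1).astype(int))
for v in range(252,292,3): print(v,"side",a[v,332:370].mean(1).astype(int))
E
```

```text
249 top [ 82  83  81 124 202 159  91 111 140 166 149 103 124 133 159 185 158  62
  39  38  39  38  41  46  47  47  53  53  52  56  60  57  52  79  93  54]
250 top [ 83  83  82 119 192 162  96 123 149 157 123 128 133 168 205 206 192 125
 112 112 103  68  48  51  50  45  35  38  29  31  35  42  65 110  92  53]
251 top [ 84  85  82 108 164 132  89 114 168 156  94 131 150 193 205 201 178 159
 190 204 191 143 104  98  96  83  68  71  52  46  80 125 122 117  91  52]
252 top [ 83  84  83 130 197 111  93 127 170 160  92 137 165 204 203 179  78  63
 123 197 200 186 127 117 116 109  94 107  87  77 132 210 190  92  89  50]
253 top [ 83  80  86 134 193 119  89 119 168 156  94 138 167 206 200 161  54  55
 103 184 200 184 115 117 124 130  87 105  87  85 130 209 176  98  86  48]
254 top [ 82  83  87 140 206 139  90 117 168 147  92 137 163 205 207 188 102 106
 146 205 200 181 121 118 122 124  90 104  99 112 129 197 109 104  82  48]
255 top [ 85  86  89 142 211 157  94 122 159 149  92 126 153 200 207 201 182 189
 208 205 196 161 122 121 117  99  93  94 108 133 128 183 108  92  80  50]
256 top [ 86  8
[... 1904 characters left out ...]
18 119 116 110 113 110 112 122
 123 122]
282 side [117 114 110 118 142 154 152 136 168 224 226 226 228 226 225 224 223 197
 129 115 117 119 119 120 120 122 119 117 117 117 115 114 106 103 116 119
 120 121]
285 side [116 114 106  85  76  85  96 108 145 164 177 193 211 222 231 235 237 237
 236 235 233 220 192 158 123 118 123 123 120 118 106  92 102 117 117 117
 117 120]
288 side [116 116 113  95  78  84  84  85 104  92  76  81  89 101 113 116 119 110
 111 119 128 125 119 116 106  80  77  86  91 108 116 119 118 116 116 116
 117 117]
291 side [124  94  51  53 102 142 132 152 183 184 186 191 209 232 234 230 228 228
 230 229 229 231 228 219 219 214 210 205 177 116 116 123 118 117 118 117
 117 115]
```

```bash
python3 -m creep '[[-1,[0,-0.1,0.3],0],[-1,[0,-0.1,0.8],0],[-1,[0,-0.1,1.3],0],[-1,[0,-0.1,1.8],0],[-1,[0,-0.1,2.3],0],[-1,[0,-0.1,2.6],0],[-1,[0,-0.1,2.6],0],[-1,[0,-0.1,2.6],0]]'
python3 - <<'E'
from h import *
a=manip.camera("side")[...,::-1]; b=manip.camera("top")[...,::-1]
z=lambda i,u,v,w,h,k:cv2.resize(i[v:v+h,u:u+w],(w*k,h*k),interpolation=cv2.INTER_CUBIC)
cv2.imwrite("pics/g3.png",np.hstack([z(a,325,260,50,50,8),z(b,262,232,50,50,8)]))
s=manip.read_state();p=s["eef_pos"]; ring=p+R.from_euler("z",-.066).apply([-22.6,0,-133]);print(p,ring,proj("side",ring),proj("top",ring))
E
```

```text
clock: 9.85
eef_pos: [503.6, 191.6, 213.6]
eef_rot: [-3.142, -0.0, -0.065]
wrist_force: [0.4, -0.1, -2.8]
finger_gap: 33.6
finger_force: 30.0
[503.63717662 191.61155716 213.68723572] [481.08638156 193.10207449  80.68723572] [[350.77528462 289.79355241]] [[283.05413894 252.77128648]]
```

View pics/g3.png

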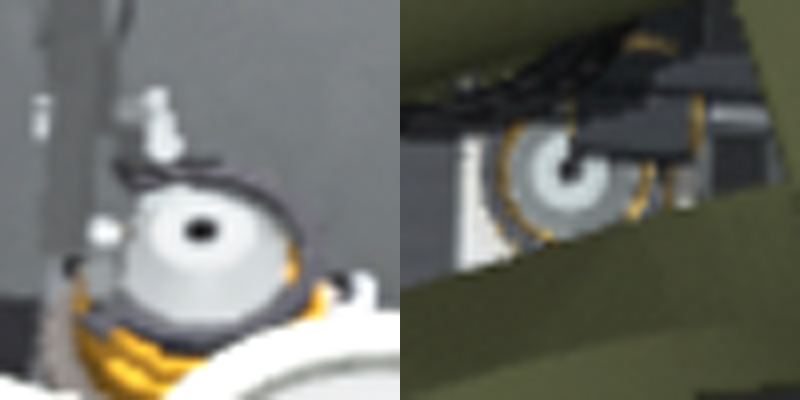

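The ring is now round the taper. In the top view the brass gaps left and right are about equal, so y is good. The side view suggests the ring sits about 1–2 mm too far in +x. I'll fit that numerically, without any more pictures.

```bash
python3 - <<'E'
from h import *
a=manip.camera("side").astype(int); b=manip.camera("top").astype(int)
def circ(X,r,n=60):
    t=np.linspace(0,2*np.pi,n); return np.array(X)+np.c_[r*np.cos(t),r*np.sin(t),0*t]
def show(c,name):
    print(name,"cols",c[:,0].min().round(1),c[:,0].max().round(1),"rows",c[:,1].min().round(1),c[:,1].max().round(1))
for z in(78.7,80.7):
  for r in(18.25,22.75): show(proj("side",circ((481.1,193.1,z),r)),f"ring z{z} r{r}")
for r,z in((16,75),(9.5,83),(24,63)): show(proj("side",circ((480.1,193,z),r)),f"sp r{r}"); show(proj("top",circ((480.1,193,z),r)),f"  top r{r}")
show(proj("top",circ((481.1,193.1,80),18.25)),"topring");show(proj("top",circ((481.1,193.1,80),22.75)),"topring")
for v in range(284,298): print(v,[ "%d"%x for x in a[v,352:368].mean(1)],"B",a[v,352:368,2])
for u in(342,346,350,354): print("col",u,a[294:310,u].mean(1).astype(int),a[294:310,u,2])
E
```

```text
ring z78.7 r18.25 cols 338.4 363.0 rows 281.8 299.9
ring z78.7 r22.75 cols 335.4 366.1 rows 279.6 302.2
ring z80.7 r18.25 cols 338.4 363.1 rows 280.8 299.0
ring z80.7 r22.75 cols 335.4 366.1 rows 278.7 301.3
sp r16 cols 340.6 362.1 rows 284.5 300.5
  top r16 cols 275.2 291.5 rows 245.3 261.6
sp r9.5 cols 345.1 357.9 rows 284.0 293.5
  top r9.5 cols 278.1 287.9 rows 248.3 258.1
sp r24 cols 335.2 367.2 rows 286.1 310.0
  top r24 cols 271.7 295.9 rows 241.8 265.9
topring cols 273.7 292.4 rows 243.5 262.1
topring cols 271.4 294.7 rows 241.2 264.5
284 ['186', '145', '120', '100', '77', '70', '89', '112', '116', '120', '120', '121', '121', '120', '119', '119'] B [190 149 123 103  80  74  94 118 122 124 124 125 124 124 124 123]
285 ['235', '220', '197', '163', '120', '101', '81', '80', '103', '117', '119', '120', '121', '120', '119', '119'] B [238 224 202 167 123 104  84  84 108 123 124 125 125 125 123 123]
286 ['242', '240', '237', '230', '195', '151', '109', '82', '84', '106', '120', '122', '121', '120', '118', '117'] B [244 242 239 233 198 154 112  85  88 111 125 127 125 124 121 121]
287
[... 1882 characters left out ...]
3', '188', '135', '113', '116', '105', '92', '156', '215', '218', '159'] B [223 222 221 221 222 217 192 139 119 123 112  68  65 159 206 158]
col 342 [197 199 199 179 135 116 105  72 105 173 142 112 159 181 151  92] [200 203 202 183 140 123 112  74  46  63  49  38  55  67  50  29]
col 346 [206 208 210 210 213 202 146 116  70  50  94 172 137 124 214 253] [210 211 213 213 216 206 151 122  75  52  43  60  41  53 156 249]
col 350 [225 223 223 222 223 221 181 130  94  64  81 214 255 255 255 255] [228 226 226 225 225 224 185 136 100  68  58 163 255 255 255 255]
col 354 [217 217 217 218 219 192 137 111 104 243 255 255 255 255 255 230] [220 220 220 221 221 194 142 117 105 242 255 255 255 255 255 229]
```

```bash
python3 -m creep '[[-1,[-0.1,0,0],0],[-1,[-0.1,0,0.2],0],[-1,[-0.1,0,0.4],0],[-1,[-0.1,0,0.5],0],[-1,[-0.1,0,0.5],0]]'; python3 -m creep '[[-1,[0,0,0.1],0],[-1,[0,0,0.2],0],[-1,[0,0,0.2],0]]'
```

```text
clock: 10.55
eef_pos: [502.5, 191.6, 208.2]
eef_rot: [3.141, 0.0, -0.065]
wrist_force: [0.1, -0.5, -2.4]
finger_gap: 33.9
finger_force: 30.0
clock: 10.85
eef_pos: [502.5, 191.6, 206.3]
eef_rot: [3.142, 0.0, -0.065]
wrist_force: [-0.3, -0.1, -2.4]
finger_gap: 33.2
finger_force: 30.0
```

```bash
python3 -m creep '[[-1,[0,0,0.1],0],[-1,[0,0,0.2],0],[-1,[0,0,0.2],0]]'
```

```text
clock: 11.15
eef_pos: [502.5, 191.6, 204.3]
eef_rot: [3.142, 0.0, -0.065]
wrist_force: [1.1, -0.1, -2.4]
finger_gap: 33.6
finger_force: 30.0
```

```bash
python3 -m creep '[[-1,[0,0,0.1],0],[-1,[0,0,0.2],0],[-1,[0,0,0.3],0],[-1,[0,0,0.3],0]]'
```

```text
clock: 11.55
eef_pos: [502.6, 191.6, 201.5]
eef_rot: [-3.142, -0.0, -0.065]
wrist_force: [0.5, -0.6, -0.5]
finger_gap: 33.6
finger_force: 30.0
```

```bash
python3 -m creep '[[-1,[0,0,0.1],0],[-1,[0,0,0.2],0],[-1,[0,0,0.2],0]]'
```

```text
clock: 11.85
eef_pos: [503.4, 191.8, 201.1]
eef_rot: [-3.141, -0.003, -0.065]
wrist_force: [0.1, -1.1, 11.9]
finger_gap: 33.7
finger_force: 30.0
```

```bash
python3 -m creep '[[-1,[0,0,-0.1],0],[-1,[0,0,-0.2],0],[-1,[0,0,-0.2],0],[-1,[0,0,-0.2],0]]'
python3 - <<'E'
from h import *
a=manip.camera("side").astype(int); b=manip.camera("top").astype(int)
s=manip.read_state();print(s["eef_pos"],s["wrist_force"],s["moment"])
def circ(X,r,n=60):
    t=np.linspace(0,2*np.pi,n); return np.array(X)+np.c_[r*np.cos(t),r*np.sin(t),0*t]
for r,z in((16,75),(18.25,65),(18.25,68),(22.75,65),(22.75,68),(24,63)):
  for n in("side","top"):
    c=proj(n,circ((480.1,193,z),r)); print(r,z,n,c.min(0).round(1),c.max(0).round(1))
print("B-channel, R-B")
for u in(340,342,344,346): print("col",u,a[296:314,u].mean(1).astype(int),(a[296:314,u,0]-a[296:314,u,2]))
for v in(252,253,254,255): print("top",v,b[v,268:302].mean(1).astype(int)); print((b[v,268:302,0]-b[v,268:302,2]))
E
```

```text
clock: 12.25
eef_pos: [502.5, 191.7, 201.4]
eef_rot: [-3.142, 0.0, -0.065]
wrist_force: [0.3, 0.0, 0.8]
finger_gap: 33.3
finger_force: 30.0
[502.53262792 191.65457594 201.38472355] [-0.16169996 -0.27692213 -0.31047502] [ 0.0452285   0.0130709  -0.00664878]
16 75 side [340.6 284.5] [362.1 300.5]
16 75 top [275.2 245.3] [291.5 261.6]
18.25 65 side [339. 288.] [363.4 306.1]
18.25 65 top [274.5 244.6] [292.9 263. ]
18.25 68 side [339.  286.6] [363.5 304.8]
18.25 68 top [274.4 244.5] [292.8 262.9]
22.75 65 side [336.  285.8] [366.4 308.4]
22.75 65 top [272.2 242.4] [295.2 265.3]
22.75 68 side [336.  284.5] [366.5 307.1]
22.75 68 top [272.1 242.2] [295.1 265.2]
24 63 side [335.2 286.1] [367.2 310. ]
24 63 top [271.7 241.8] [295.9 265.9]
B-channel, R-B
col 340 [168 124 115 125 130 132 141 123 112 108  95 118  96  78  85 186 255 255] [ -5  -5  -3  -3   9  27  22   2  -6  -8  17 114 112  98  78  36   0   0]
col 342 [199 178 128  97  93  93 100 137 129 123  88 128 128  93  75  94 217 255] [ -8  -7  -5  -4  -1  31  85  99  29 -11   7 128 148 114  99  82  29   0]
col 344 [204 207 195 140 105  99
[... 705 characters left out ...]
 1   9  24  -8  17  56  -9  -9  -9 -13 -15 -10  -5  -5  -6 -10
 -10 -10  -5  -6  -6  -3  33  41  -5  -3   3  -2  -4  -8  -6  -5]
top 254 [ 86 137 217 209 151  95 128 157 133 136 162 205 205 187 101 106 146 203
 198 180 119 118 121 123 101 133  85  75  72  93  97 104  82  48]
[ -7  -2   3   9  23  -8  27  78  -9  -8 -10 -13 -13 -12  -6  -8 -10 -13
 -13 -13  -7  -7  -7   2  73  82  -7  -1  10   2  -1  -5  -7  -4]
top 255 [ 88 140 220 210 144  87 111 159 141 133 150 198 204 199 180 187 205 203
 194 160 121 119 116  97 104 131  94 109  97 110 106  92  79  48]
[ -7  -4   1   8  19  -9  37  83  -9  -7 -10 -12 -12 -12 -11 -12 -13 -14
 -13 -11  -8  -8  -6  13  81  74  -6  -2   7   3   1  -5  -7  -4]
```

The side profile shows spindle, brass gap, ring, then the bush side, and the top-view gaps are equal. So the ring is spread, centred and resting lightly (about 2 N) on the bush. I'm handing it in.

```bash
python3 -c "
from cell import manip
s=manip.read_state();print(s['eef_pos'],s['wrist_force'],s['finger_gap'],s['finger_force'],abs(s['qd']).max())
print(manip.sign_off())"
```

```text
[502.53262792 191.65457594 201.38472355] [-0.16169996 -0.27692213 -0.31047502] 33.56005412228374 30.00086009502411 0.0016537872296513417
the job is handed in; nothing more can be done
None
```

I handed the job in at about 12 s with the magnifier swung about 1.08 rad clear, and the open ring centred round the spindle and resting lightly (about 2 N) on the bush, pliers upright and fully squeezed; sign-off returned no verdict.

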